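# Turn a graphics module over and hold its solder side up for inspection

### The job

The small blue circuit board lies chip side up in the board holder. Turn it over and finish holding it in the gripper with its solder side (the face with the steel cross brace) up, level and still, over the holder it came from and at least 15 cm above the bench, so that its underside can be photographed; you may stand it on end in the black slotted rack to change grip. Do not drop the board, leave the fan, the flux jar and the screwdriver where they are, and end the program while still holding the board, with nothing else carrying it.

Things in the scene. Friction and masses are not known exactly. Their poses are not given: they have to be found in the camera images.
- board_center (a point): Centre (half-way through) of the loose blue circuit board: 100 (its x) x 60 (y) x 3.2 mm, 70 to 130 g, centre of mass within 2 mm. z points out of the chip face: up at the start, down when turned over. Chips up to 4 mm high lie within 28 mm of the centre along x, so both ends are bare for 22 mm; the long edges are straight and bare. Grip it across its 60 mm width.
- board: The same board; origin at the middle of its solder face (1.6 mm from the centre), axes as above. Gold contacts on the -x end. The solder face carries a flat steel cross brace, 1.6 mm high, within 20 mm of the middle.
- holder_seat (a point): Midway between the grey jaws of the board holder, at the height of their ledges, 53 mm above the bench. x along the holder and the board's length, z up. The board's ends rest on the ledges (x = 42 to 52 mm either side; board centre 1.6 mm above this point) between 3 mm lips level with its chip face, with 2 mm of play: it is not clamped and lifts straight out.
- holder: Board holder, fixed; origin under its middle, 3 mm above the bench, axes as at the seat. Jaws 50 mm wide (y), out to x = 66 mm. Between them it is open down to a 26 mm wide rail whose top is 31 mm below the ledges. A clamp knob, 18 mm in diameter, reaches to x = 106 mm, lower than the ledges.
- rack_slot (a point): Centre of the floor of the middle slot of the black board rack, 13 mm above the bench; z up. Slots run along y (74 mm long); five of them, at x = -40, -20, 0, 20, 40 mm, each 5.2 mm wide. The ribs between have round tops (radius 7.4 mm) 19 mm above the slot floor, so a board let down within 5 mm of a slot's middle slides in.
- rack: Board rack, fixed, 150 (x) x 90 (y) x 29 mm; origin under its middle, axes as at the slot. The board can stand in a slot on either of its 60 mm ends, 100 mm tall, and leans up to about 10 degrees when let go.
- fan: Bystander: black laptop fan with copper fins, 95 x 70 x 12 mm, loose on the bench; origin at its underside.
- flux: Bystander: small amber jar, 40 mm in diameter, 45 mm high, loose on the bench; origin at the centre of its underside.
- driver: Bystander: screwdriver 170 mm long lying loose on the blue mat, along its own x; origin at its underside.
Things that resemble listed ones, but are neither listed nor needed, are in the scene too. There is more than one size of the board; the job needs the smaller. What is shaped like the rack but green is not meant.

How it is judged:
By the outcome, as a careful person would: the job done as asked, in the order asked, and still so for the second after the job is handed in, while the arm keeps its last pose, push and grip.
It also fails if it takes over 61 s, if anything falls off the work surface, if the arm or the gripper's body presses on something with over 40 N, if the wrist force passes 120 N, or if a joint passes its speed limit or range.

### The arm

A 6-joint arm with a two-finger parallel gripper is mounted at the origin on the work surface. World frame = base frame: x ahead of the robot, y to its left, z up, the work surface at z = 0. Lengths are in mm, angles in rad, forces in N, time in s.
With the tool pointing down it reaches from about 350 to 975 mm from the base axis. Payload 7.1 kg.
Tool frame: the origin (TCP) lies at the very end of the fingers, on their centre line; the grasp point (between the pads) lies 19 mm behind it; x points along the fingers, z is the direction in which the jaws open and shut, and the axes are right-handed (so a half turn about x gives the same grasp; the last joint's range is limited). The gripper opens to 88 mm and grips with 3 to 60 N. Pads are 20 mm wide; open, the fingers measure 115 mm over their backs; the gripper's body (75 mm by 178 mm) begins 61 mm behind the grasp point.
Start: joints at [1.1, 0.423, 1.63, -0, 1.089, -0.019], TCP at [272.833, 562.287, 222.675] pointing down, gripper open.
Joint ranges: [-3, 3], [-0.9, 2.11], [0.09, 2.58], [-1.31, 4.45], [0.11, 2.69], [-2.54, 2.54]. Speed limits (rad/s): [2.39, 2.39, 3.01, 3.14, 3.14, 3.14].

### API

Orientations are given as a rotation vector (axis times angle).
In Python, from workcell import * gives the robot as it stands.
- The arm moves only by the shell command python3 -m crank 'ROWS'. ROWS is JSON, a list of rows, each a list of 3 entries, a list of its own where there are three numbers: the shift along the tool's x, y, z in cm, then the turn, a rotation vector about the tool's x, y, z in degrees, then the finger opening in cm, from 0 to 8.78. In form: [[[dx, dy, dz], [rx, ry, rz], claw], ...]. A call has 1 to 5 rows; each row shifts and turns the commanded pose from where the row before left it, along the tool's axes as they then stand; what a row does not reach is not made up. A row lasts 1/8 s, in which the tool goes at most 62.5 mm and 10.7 degrees, less where a joint would pass 70% of its speed; a pose out of reach is approached as far as the arm can. A call with a gripper value outside its range is refused whole. The fingers move at their own pace and stop on an object; the grip force is fixed at half the most. Time passes only in rows, so rows that do not move let the fingers close. It gives the time, the measured TCP pose, the force and the opening at its end, in the units of the state.
- get_obs(): the state, without advancing time (a new reading comes with each control period).
- get_image(name): name is "scene" or "top" or "wrist"; returns a dict with "pixels" (480x640x3 uint8, red, green, blue), "mtx" (3x3 intrinsics, pixels), "view" (4x4, takes a point from world to camera coordinates). Camera axes: x right, y down, z forward; pixel columns grow to the right and rows downward; lengths in mm; the calibration is good to about 2 mm. The wrist camera is an equidistant fisheye: a pixel r from the principal point sees the ray r / f radians off the axis. A picture is of the moment at which its call begins. There is no depth.
- close_job(): hands the job in, once; it reports no verdict.
The state is a dict: "t": time; "qpos": joint angles; "qvel": joint speeds; "joint_torque": joint torques, N m; "ee_pos": TCP position; "orientation": TCP orientation; "ft_force": force on the tool from outside, world axes, zero at the start; "moment": the same for the moment, N m; "width": finger opening in mm.
Only numpy, scipy, OpenCV 4.12 (cv2) and the standard library are available. Lean on these libraries where they do the work, as an engineer would, in place of code of your own. Each camera call takes 0.05 s, during which the arm holds its last target.

## Working session

There is one attempt and no reset: what is moved stays moved. The work goes in short steps, Python scripts to look and compute and a shell command to move; the robot and the scene stay as the last step left them, time stands still between calls to the robot, and variables do not carry over. Pictures are saved under pics/ and viewed, and the job is handed in when it is done.

```bash
ls; mkdir -p pics; python3 - <<'E'
from workcell import *
import cv2
o=get_obs(); print(o)
for n in ("scene","top","wrist"):
    d=get_image(n); cv2.imwrite(f"pics/{n}0.png",d["pixels"][:,:,::-1]); print(n,d["mtx"].round(1).tolist(),d["view"].round(4).tolist())
E
```

```text
pics
{'t': 0.0, 'qpos': array([ 1.10002625e+00,  4.23792119e-01,  1.63067224e+00, -1.66396320e-05,
        1.08864079e+00, -1.90280185e-02]), 'qvel': array([-0.00132376, -0.0003815 , -0.00197753,  0.00081444,  0.00054697,
        0.00064136]), 'joint_torque': array([-1.81349558e-03, -5.44598687e+01, -2.73674262e+01,  6.42594974e-02,
        2.29084067e-02, -1.98706016e-04]), 'ee_pos': array([272.57738995, 561.80992369, 221.93911365]), 'orientation': array([-0.87116123,  1.39099451,  0.86986411]), 'ft_force': array([ 0.67424939, -0.243431  , -0.44452633]), 'moment': array([-0.07639107, -0.03058304, -0.06036616]), 'width': 87.8993972435197}
scene [[585.3, 0.0, 306.7], [0.0, 585.3, 244.1], [0.0, 0.0, 1.0]] [[-0.1581, 0.9872, -0.0186, 64.655], [0.7103, 0.1007, -0.6967, -277.613], [-0.6859, -0.1233, -0.7171, 1591.147], [0.0, 0.0, 0.0, 1.0]]
top [[452.5, 0.0, 319.7], [0.0, 452.5, 238.9], [0.0, 0.0, 1.0]] [[0.0104, -0.9999, 0.0012, 8.6924], [-0.9928, -0.0105, -0.1197, 445.4403], [0.1197, 0.0001, -0.9928, 1238.9528], [0.0, 0.0, 0.0, 1.0]]
wrist [[371.6, 0.0, 318.3], [0.0, 371.6, 243.1], [0.0, 0.0, 1.0]] [[0.4373, 0.8993, -0.0017, -623.3651], [0.8714, -0.4232, 0.2479, -30.0262], [0.2222, -0.1098, -0.9688, 388.9263], [0.0, 0.0, 0.0, 1.0]]
```

View pics/scene0.png

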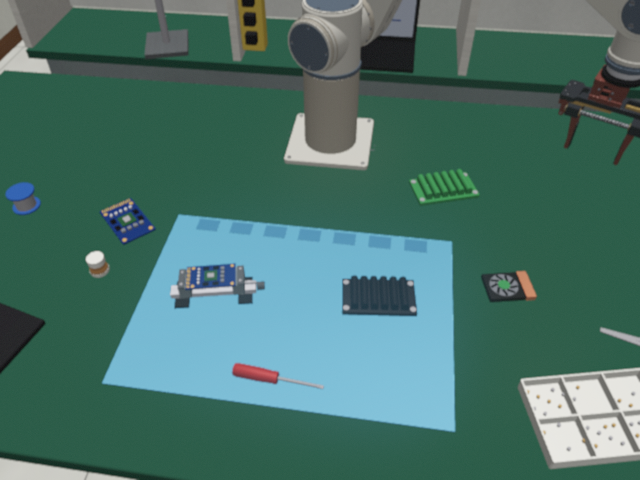

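View pics/top0.png

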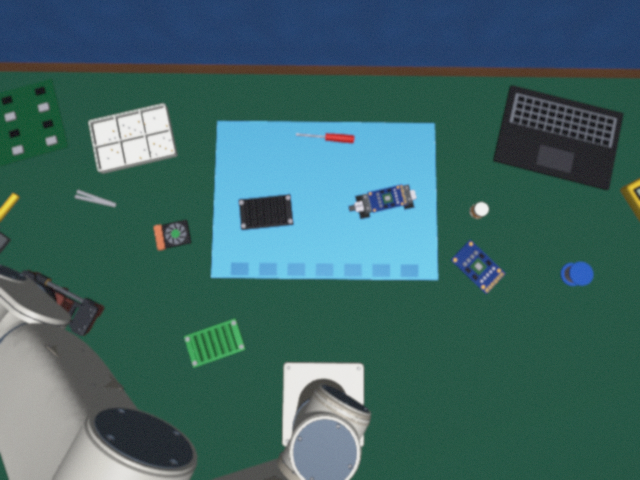

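View pics/wrist0.png

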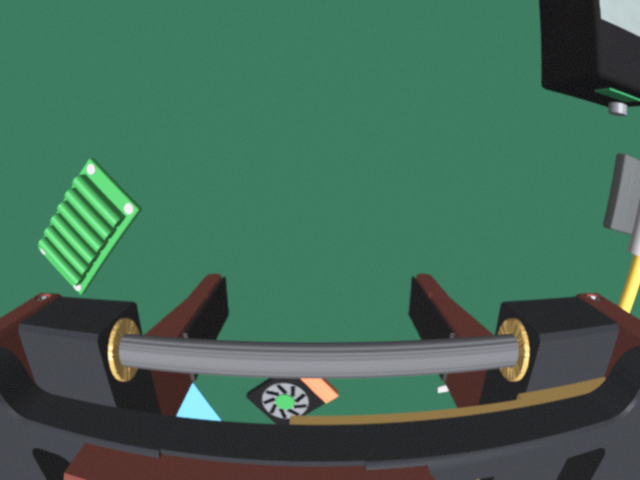

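The board seated in the holder is at scene (210,275) and top (387,199). A second blue board lies on the bare bench at scene (128,220) and top (478,266). The black rack is at top (266,212), and the green one at (214,343) isn't meant. The seated board fits the description, so I'll confirm with a crop.

```bash
python3 - <<'E'
import cv2,numpy as np
t=cv2.imread("pics/top0.png"); s=cv2.imread("pics/scene0.png")
a=cv2.resize(t[175:230,340:425],None,fx=8,fy=8,interpolation=cv2.INTER_CUBIC)[:, :]
cv2.imwrite("pics/c1.png",a)
b=cv2.resize(s[250:315,160:275],None,fx=6.5,fy=6.5,interpolation=cv2.INTER_CUBIC); cv2.imwrite("pics/c2.png",b)
c=cv2.resize(t[185:240,230:305],None,fx=8,fy=8,interpolation=cv2.INTER_CUBIC); cv2.imwrite("pics/c3.png",c)
E
```

```text
(no output)
```

View pics/c1.png

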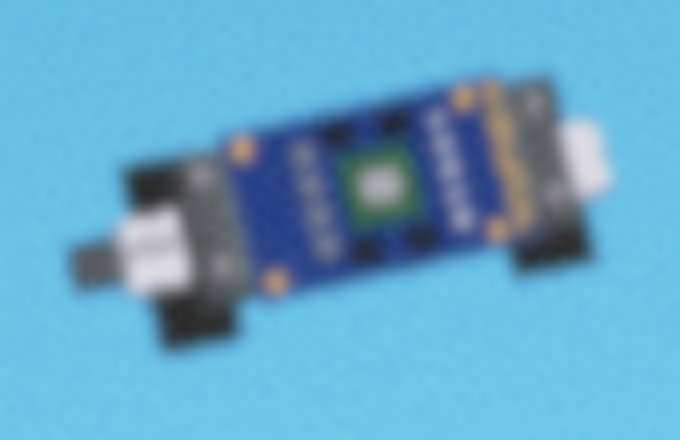

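View pics/c2.png

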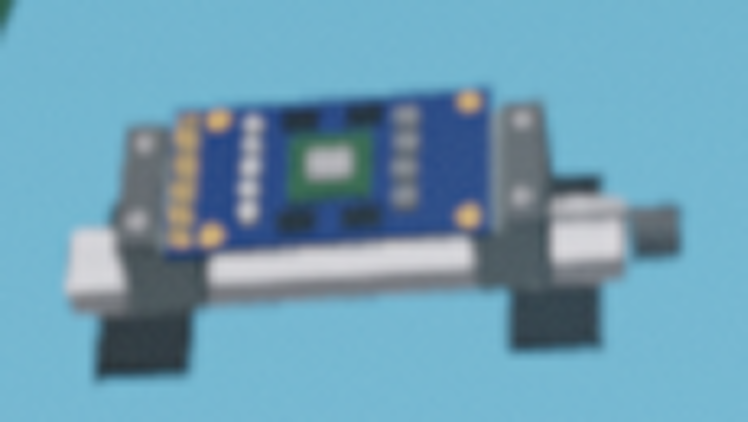

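View pics/c3.png

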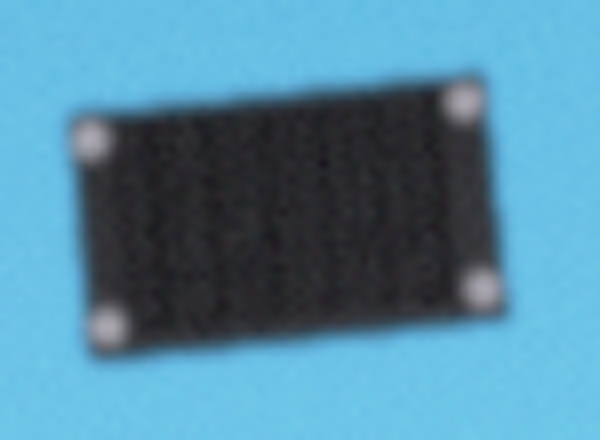

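The seated board has its chips up and its gold end at −y world, with the knob towards +y. It is shorter than the loose one, so it's the right board. Next I'll locate it with both cameras.

```bash
cat > h.py <<'E'
import numpy as np, cv2
from scipy.optimize import least_squares
from scipy.spatial.transform import Rotation as R
from workcell import *
def proj(d,P):
    P=np.atleast_2d(P); c=P@d["view"][:3,:3].T+d["view"][:3,3]; u=c@d["mtx"].T; return u[:,:2]/u[:,2:]
def projf(d,P):
    P=np.atleast_2d(P); c=P@d["view"][:3,:3].T+d["view"][:3,3]
    r=np.hypot(c[:,0],c[:,1]); th=np.arctan2(r,c[:,2]); f=d["mtx"][0,0]
    return np.c_[d["mtx"][0,2]+f*th*c[:,0]/r, d["mtx"][1,2]+f*th*c[:,1]/r]
def body(x,y,yaw,L): # local pts -> world
    c,s=np.cos(yaw),np.sin(yaw); L=np.asarray(L,float); return np.c_[x+c*L[:,0]-s*L[:,1], y+s*L[:,0]+c*L[:,1], L[:,2]]
E
python3 - <<'E'
from h import *
T=get_image("top");S=get_image("scene")
top=np.array([[222,142],[250,299],[500,80],[536,226]])/8+[340,175]
sc=np.array([[490,90],[490,238],[180,112],[165,252]])/6.5+[160,250]
# board: +x end = image-left in top. board y: z up, x=+y world -> y=-x world (towards robot= image bottom in top)
L=[[50,-30,56.2],[50,30,56.2],[-50,-30,56.2],[-50,30,56.2]]
# scene: right = +y world(+x board); near camera = larger world x = -y board (bottom)
Ls=[[50,30,56.2],[50,-30,56.2],[-50,30,56.2],[-50,-30,56.2]]
def f(p,w=(1,1)):
    return np.r_[w[0]*(proj(T,body(*p,L))-top).ravel(), w[1]*(proj(S,body(*p,Ls))-sc).ravel()]
for w in((1,1),(1,0),(0,1)):
    s=least_squares(lambda p:f(p,w),[560,-170,1.7]); print(s.x.round(3), f(s.x,w).round(1))
rt=np.array([[75,112],[485,75],[95,357],[508,315]])/8+[230,185]
import workcell; print([n for n in dir(workcell) if n[0]!='_'])
# rack corners at z~10?
L=[[75,45,10],[75,-45,10],[-75,45,10],[-75,-45,10]]
# image left=+y world ; top = +x world. rack yaw ~ 90deg or so
p=least_squares(lambda p:(proj(T,body(*p,[[75,-45,10],[-75,-45,10],[75,45,10],[-75,45,10]]))-rt).ravel(),[520,140,1.6]); print(p.x,p.fun.round(1))
E
```

```text
[ 559.803 -171.5      1.799] [-0.8 -2.1  0.7 -0.8 -0.5 -2.   0.2  0.6  0.5 -0.9  0.1 -1.6 -0.3 -1.2
 -0.2 -0.4]
[ 556.8   -171.778    1.806] [-0.8 -0.9  0.9  0.3 -0.5 -1.   0.4  1.5  0.  -0.   0.  -0.  -0.  -0.
  0.  -0. ]
[ 562.471 -170.803    1.793] [-0.  -0.   0.  -0.  -0.  -0.  -0.  -0.   0.6  0.1  0.  -0.4 -0.3 -0.3
 -0.4  0.5]
['Unreachable', 'close_job', 'get_image', 'get_obs']
[523.87410787 166.40298499   1.67958716] [-0.4 -0.1  0.5 -0.5 -0.5  0.2  0.5  0.4]
```

```bash
cat >> h.py <<'E'
def tool():
    o=get_obs(); return o["ee_pos"],R.from_rotvec(o["orientation"]),o
def delta(pos,Rt):
    p,Rc,o=tool(); d=Rc.inv().apply(np.asarray(pos)-p)/10; r=(Rc.inv()*Rt).as_rotvec(degrees=True)
    return d.round(2).tolist(), r.round(1).tolist()
E
python3 - <<'E'
from h import *
p,Rc,o=tool(); print(Rc.as_matrix().round(3).tolist())
print(delta([540,0,250],Rc))
E
```

```text
[[-0.0, -0.9, 0.437], [-0.001, 0.437, 0.9], [-1.0, 0.0, -0.001]]
([-2.74, -48.59, -38.9], [0.0, 0.0, 0.0])
```

```bash
echo "import sys,json;sys.path.insert(0,'.')
from h import *
o=get_obs();open('log.jsonl','a').write(json.dumps([o['qpos'].tolist(),o['ee_pos'].tolist(),o['orientation'].tolist()])+'\n')">log.py; python3 log.py
python3 -m crank '[[[-0.2,-4,-3.2],[0,0,0],8.7],[[-0.2,-4,-3.2],[0,0,0],8.7],[[-0.2,-4,-3.2],[0,0,0],8.7],[[-0.2,-4,-3.2],[0,0,0],8.7],[[-0.2,-4,-3.2],[0,0,0],8.7]]'; python3 log.py
python3 -m crank '[[[-0.2,-4,-3.2],[0,0,0],8.7],[[-0.2,-4,-3.2],[0,0,0],8.7],[[-0.2,-4,-3.2],[0,0,0],8.7],[[-0.2,-4,-3.2],[0,0,0],8.7],[[-0.2,-4,-3.2],[0,0,0],8.7]]'; python3 log.py
```

```text
t: 0.88
ee_pos: [383.4, 329.6, 232.8]
orientation: [-0.87, 1.389, 0.87]
ft_force: [0.6, 0.3, 0.4]
width: 87.3
t: 1.5
ee_pos: [493.6, 98.2, 242.9]
orientation: [-0.87, 1.389, 0.87]
ft_force: [0.5, -0.4, 0.7]
width: 86.9
```

```bash

python3 -m crank '[[[0,-2,-2],[10,0,0],8.7],[[0,-2,-2],[10,0,0],8.7],[[0,0,0],[10,0,0],8.7],[[0,0,0],[0,10,0],8.7],[[0,0,0],[0,10,0],8.7]]'; python3 log.py
python3 -m crank '[[[0,0,0],[0,10,0],8.7],[[0,0,0],[0,0,10],8.7],[[0,0,0],[0,0,10],8.7],[[0,0,0],[0,0,10],8.7],[[0,0,0],[0,0,0],8.7]]'; python3 log.py; cat log.jsonl
```

```text
t: 2.12
ee_pos: [507.0, 44.5, 243.8]
orientation: [-0.57, 1.858, 0.395]
ft_force: [-0.1, -0.6, -0.1]
width: 86.9
t: 2.75
ee_pos: [506.9, 43.2, 241.2]
orientation: [-0.073, 2.168, 0.662]
ft_force: [-0.1, 0.7, -0.6]
width: 87.1
[[1.1000037366991056, 0.4234762488922484, 1.630267594470336, 6.563029249930994e-06, 1.0886039864423749, -0.019007482324790846], [272.71325996882683, 562.0599183128962, 222.2953757982729], [-0.8707055721466176, 1.3903595888026923, 0.870076513533437]]
[[0.6865003441283158, 0.2344823436460268, 1.8811715420142863, -5.496496303064258e-05, 1.0255966418146139, -0.4327543371485657], [383.4206450512329, 329.56793400980274, 232.8466892055465], [-0.8704774824769448, 1.3892519759861137, 0.8704720170508853]]
[[0.17266208325155508, 0.21804741483059628, 1.8765003324353025, 5.4589656529621265e-05, 1.0466195040694417, -0.9463052194928121], [493.55467316146536, 98.16971467077525, 242.89762676090703], [-0.8703005598081138, 1.3892966592987628, 0.8701092036648694]]
[[0.1546045578946624, 0.3910430932960678, 1.674968547329338, -0.15122676306150942, 1.3985953372944282, -0.3889100171166755], [506.99791606795543, 44.545357880558086, 243.8016533425653], [-0.5700113249421881, 1.858402120979994, 0.39525473319445675]]
[[-0.03166146398922958, 0.6022164167784638, 1.476222878710642, 0.15656978438300354, 1.7720853455333647, -0.5053208562666324], [506.89544415996835, 43.18348094637485, 241.20040843770605], [-0.07335508857467257, 2.1675515947237307, 0.662015726226943]]
```

```bash
cat > kin.py <<'E'
import numpy as np, json
from scipy.optimize import least_squares
from scipy.spatial.transform import Rotation as R
def rz(a): return R.from_euler('z',a)
def ry(a): return R.from_euler('y',a)
def fk(q,k):
    a1,h,L2,e,L3,d6,ly,tr=k[:8]
    A=rz(q[0]);p=A.apply([a1,ly,h]);A=A*ry(q[1]);p=p+A.apply([0,0,L2]);A=A*ry(q[2]);p=p+A.apply([e,0,L3])
    W=p.copy()
    A=A*rz(q[3])*ry(q[4]);p=p+A.apply([tr,0,d6]);A=A*rz(q[5])
    return p,A,W
def load(): return [tuple(map(np.array,json.loads(l))) for l in open('log.jsonl')]
def fit():
    D=load()
    s=least_squares(lambda k:np.concatenate([fk(q,k)[0]-p for q,p,o in D]+[[0.001*(k[3]),.001*k[7]]]),[0,300,450,0,400,300,0,0],x_scale=100)
    M=[(fk(q,s.x)[1].inv()*R.from_rotvec(o)) for q,p,o in D]
    return s,M
if __name__=="__main__":
    s,M=fit(); print(s.x.round(1),s.fun.round(1)); [print(m.as_matrix().round(3).tolist()) for m in M]
E
python3 kin.py
```

```text
[ -0.  312.3 563.1  77.4 484.9 309.6  11.9   0. ] [-0.  -0.   0.   0.   0.  -0.  -0.  -0.   0.  -0.  -0.   0.   0.   0.
 -0.   0.1  0. ]
[[0.0, 0.0, -1.0], [0.0, 1.0, 0.0], [1.0, -0.0, 0.0]]
[[-0.0, 0.0, -1.0], [-0.0, 1.0, 0.0], [1.0, 0.0, -0.0]]
[[-0.0, 0.0, -1.0], [-0.0, 1.0, 0.0], [1.0, 0.0, -0.0]]
[[-0.0, 0.0, -1.0], [0.0, 1.0, 0.0], [1.0, -0.0, -0.0]]
[[0.0, 0.0, -1.0], [0.0, 1.0, 0.0], [1.0, -0.0, 0.0]]
```

```bash
cat >> kin.py <<'E'
LO=np.array([-3,-.9,.09,-1.31,.11,-2.54]);HI=np.array([3,2.11,2.58,4.45,2.69,2.54])
RT=R.from_matrix([[0,0,-1],[0,1,0],[1,0,0]])
K=fit()[0].x
def ik(p,Rt,seeds=None,n=12,rng=np.random.default_rng(0)):
    best=[]
    S=[] if seeds is None else list(seeds)
    if n: S+=list(LO+(HI-LO)*rng.random((n,6)))
    for s0 in S:
        def f(q):
            P,A,_=fk(q,K); return np.r_[(P-p)/100,((A*RT).inv()*Rt).as_rotvec()]
        s=least_squares(f,np.clip(s0,LO+.03,HI-.03),bounds=(LO+.02,HI-.02),max_nfev=60)
        if s.cost<1e-6: 
            if not any(np.abs(s.x-b).max()<.02 for b in best): best.append(s.x)
    return best
HX,HY,YAW=560.,-171.3,1.797
def gpose(center,yaw,flip,al,g,s,end=1):
    """tool pose for board centre, yaw; grip g mm from centre at end (+1:+x), tool al rad below board plane on chip side"""
    bx=np.array([np.cos(yaw),np.sin(yaw),0]);bz=np.array([0,0,-1. if flip else 1.]);by=np.cross(bz,bx)
    tx=-end*np.cos(al)*bx-np.sin(al)*bz; tz=s*by; ty=np.cross(tz,tx)
    return np.asarray(center)+end*g*bx+19*tx, R.from_matrix(np.c_[tx,ty,tz])
E
python3 - <<'E'
from kin import *
np.set_printoptions(precision=2,suppress=True)
for end in(1,-1):
  for s in(1,-1):
    for al in(25,35):
      p,Rt=gpose([HX,HY,54.6],YAW,0,np.radians(al),35,s,end); A=ik(p,Rt)
      print('pick',end,s,al,[a for a in A])
      if not A: continue
      for yaw in np.arange(-180,180,30):
        for z in (220,300,400):
          p2,R2=gpose([HX,HY,z],np.radians(yaw),1,np.radians(al),35,s,end); B=ik(p2,R2,n=0,seeds=A+[np.array([-.3,-.3,1.6,j4,.5,j6]) for j4 in(0,1.57,3.1) for j6 in(-2,0,2)])
          for b in B: print('   ',yaw,z,b)
E
```

```text
pick 1 1 25 []
pick 1 1 35 []
pick 1 -1 25 []
pick 1 -1 35 []
pick -1 1 25 [array([-0.65,  1.08,  1.29,  0.63,  1.75,  2.04])]
    -150 220 [-0.04  1.24  1.12 -1.1   2.57 -2.34]
    -150 300 [-0.04  1.12  1.17 -1.19  2.59 -2.45]
    -120 220 [ 0.11  1.15  1.42 -1.29  2.27 -2.19]
    -60 220 [ 0.18  1.07  2.06  4.37  2.   -1.58]
    -60 300 [ 0.18  0.89  2.13  4.32  1.96 -1.7 ]
    -60 400 [ 0.18  0.65  2.17  4.25  1.88 -1.89]
    -30 220 [-0.11  1.16  2.28  3.63  2.27 -1.42]
    -30 300 [-0.11  0.94  2.36  3.59  2.15 -1.5 ]
    -30 400 [-0.11  0.63  2.41  3.54  1.92 -1.61]
    0 220 [-0.62  1.14  2.26  2.43  2.21 -1.76]
    0 300 [-0.62  0.93  2.34  2.48  2.11 -1.66]
    0 400 [-0.62  0.63  2.39  2.55  1.91 -1.5 ]
    30 220 [-0.84  1.06  2.03  1.8   2.   -1.52]
    30 300 [-0.84  0.89  2.09  1.85  1.97 -1.39]
    30 400 [-0.84  0.66  2.13  1.92  1.91 -1.2 ]
    60 220 [-0.83  1.08  1.7   1.45  2.08 -1.18]
    60 300 [-0.83  0.93  1.76  1.5   2.09 -1.07]
    60 400 [-0.83  0.76  1.79  1.59  2.1  -0.9 ]
    90 220 [-0.71  1.16  1.37  1.23  2.33 -0.93]
    90 300 [-0.71  1.03  1.42  1.
[... 2635 characters left out ...]
63  2.43  1.73]
    -30 300 [-0.14  1.04  2.28  3.58  2.34  1.66]
    -30 400 [-0.14  0.76  2.35  3.51  2.15  1.56]
    0 220 [-0.57  1.22  2.17  2.44  2.38  1.37]
    0 300 [-0.57  1.03  2.26  2.5   2.31  1.46]
    0 400 [-0.57  0.76  2.33  2.59  2.14  1.6 ]
    30 220 [-0.79  1.16  1.97  1.84  2.18  1.59]
    30 300 [-0.79  0.98  2.04  1.9   2.15  1.7 ]
    30 400 [-0.79  0.76  2.1   2.    2.09  1.88]
    60 220 [-0.79  1.16  1.68  1.53  2.23  1.95]
    60 300 [-0.79  1.01  1.75  1.59  2.23  2.05]
    60 400 [-0.79  0.83  1.8   1.7   2.22  2.21]
    90 220 [-0.69  1.22  1.38  1.35  2.43  2.24]
    90 300 [-0.69  1.09  1.44  1.42  2.45  2.34]
    90 400 [-0.69  0.93  1.49  1.55  2.46  2.51]
```

```bash
python3 - <<'E'
from h import *
import kin
p,Rc,o=tool(); W=get_image("wrist"); v=W["view"]; c=-v[:3,:3].T@v[:3,3]
print("cam in tool",Rc.inv().apply(c-p).round(1),"axis",Rc.inv().apply(v[2,:3]).round(3))
cv2.imwrite("pics/w1.png",W["pixels"][:,:,::-1])
for s in(1,-1):
  P,Rt=kin.gpose([560,-171.3,54.6],1.797,0,np.radians(27),37,s,-1); print(s,"tool axes cols",Rt.as_matrix().round(2).tolist(),P.round(1))
E
```

```text
cam in tool [-161.9   66.4    0.3] axis [ 0.969 -0.248 -0.001]
1 tool axes cols [[-0.2, 0.1, -0.97], [0.87, -0.44, -0.22], [-0.45, -0.89, 0.0]] [ 564.5 -190.9   46. ]
-1 tool axes cols [[-0.2, -0.1, 0.97], [0.87, 0.44, 0.22], [-0.45, 0.89, -0.0]] [ 564.5 -190.9   46. ]
```

View pics/w1.png

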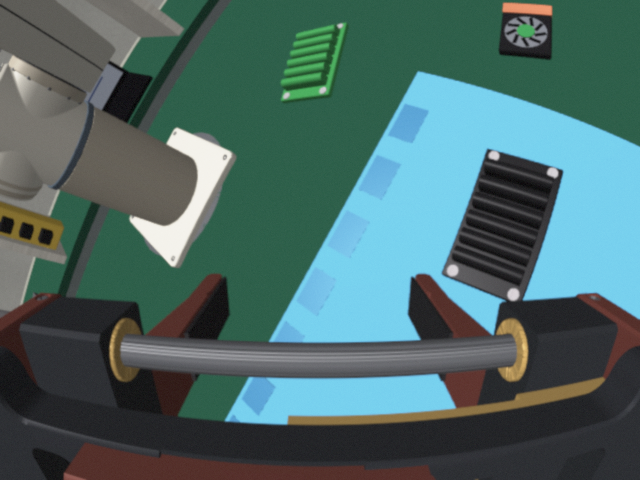

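```bash
cat > plan.py <<'E'
from h import *
import kin
def plan(target,n,q0=None,start=None,dec=2):
    """n equal rows from current/start pose to target; returns row and simulated end error"""
    if start is None:
        p,Rc,o=tool(); q=o["qpos"]
    else: (p,Rc),q=start,q0
    P,Rt=target; rel=Rc.inv()*Rt; rr=R.from_rotvec(rel.as_rotvec()/n)
    M=sum((rr**i).as_matrix() for i in range(n)); d=np.linalg.solve(M,Rc.inv().apply(P-p))
    d=(d/10).round(dec); rv=rr.as_rotvec(degrees=True).round(1)
    print("row",d.tolist(),rv.tolist(),"x",n,"| |d|cm",np.linalg.norm(d).round(2),"|r|",np.linalg.norm(rv).round(1))
    qs=[q]; tr=[]
    for i in range(n):
        p=p+Rc.apply(d*10); Rc=Rc*R.from_rotvec(rv,degrees=True)
        b=kin.ik(p,Rc,seeds=[q],n=0)
        if not b: print("  NO IK at",i,p.round()); break
        dq=np.abs(b[0]-q).max(); q=b[0]; tr.append((p.round().tolist(),q.round(2).tolist(),round(dq,2)))
    for t in tr[::max(1,n//4)]+tr[-1:]: print("  ",t)
    print("  min z",min(t[0][2] for t in tr),"maxdq",max(t[2] for t in tr),"end err mm",(p-P).round(1),"deg",(Rc.inv()*Rt).magnitude()*57.3)
    return (p,Rc),q
E
python3 - <<'E'
from plan import *
P,Rt=kin.gpose([560,-171.3,54.6],1.797,0,np.radians(27),37,-1,-1)
tx=Rt.apply([1,0,0])
a,q=plan((P-150*tx+[0,0,100],Rt),10)
a,q=plan((P-140*tx,Rt),2,q,a)
E
```

```text
row [-2.26, -3.03, -0.81] [-0.8, -3.6, 3.7] x 10 | |d|cm 3.87 |r| 5.2
   ([524.0, 10.0, 250.0], [-0.11, 0.61, 1.44, 0.19, 1.79, -0.57], np.float64(0.08))
   ([552.0, -61.0, 259.0], [-0.28, 0.65, 1.37, 0.27, 1.84, -0.69], np.float64(0.08))
   ([573.0, -135.0, 259.0], [-0.43, 0.71, 1.28, 0.36, 1.89, -0.79], np.float64(0.07))
   ([587.0, -211.0, 249.0], [-0.57, 0.81, 1.17, 0.45, 1.96, -0.88], np.float64(0.07))
   ([595.0, -285.0, 229.0], [-0.69, 0.92, 1.06, 0.56, 2.04, -0.93], np.float64(0.06))
   ([596.0, -321.0, 215.0], [-0.74, 0.99, 0.99, 0.61, 2.08, -0.95], np.float64(0.07))
  min z 215.0 maxdq 0.08 end err mm [1.8 0.4 0.7] deg 0.6476433594299414
row [2.81, -4.48, -0.12] [0.3, -0.1, 0.1] x 2 | |d|cm 5.29 |r| 0.3
   ([594.0, -317.0, 162.0], [-0.74, 1.04, 1.01, 0.59, 2.02, -0.98], np.float64(0.06))
   ([592.0, -312.0, 109.0], [-0.74, 1.1, 1.02, 0.58, 1.97, -1.01], np.float64(0.06))
   ([592.0, -312.0, 109.0], [-0.74, 1.1, 1.02, 0.58, 1.97, -1.01], np.float64(0.06))
  min z 109.0 maxdq 0.06 end err mm [-0.1 -0.  -0.1] deg 0.12402446441589285
```

```bash

python3 -m crank '[[[-2.26,-3.03,-0.81],[-0.8,-3.6,3.7],8.7],[[-2.26,-3.03,-0.81],[-0.8,-3.6,3.7],8.7],[[-2.26,-3.03,-0.81],[-0.8,-3.6,3.7],8.7],[[-2.26,-3.03,-0.81],[-0.8,-3.6,3.7],8.7],[[-2.26,-3.03,-0.81],[-0.8,-3.6,3.7],8.7]]'
python3 -m crank '[[[-2.26,-3.03,-0.81],[-0.8,-3.6,3.7],8.7],[[-2.26,-3.03,-0.81],[-0.8,-3.6,3.7],8.7],[[-2.26,-3.03,-0.81],[-0.8,-3.6,3.7],8.7],[[-2.26,-3.03,-0.81],[-0.8,-3.6,3.7],8.7],[[-2.26,-3.03,-0.81],[-0.8,-3.6,3.7],8.7]]'
python3 -m crank '[[[2.8,-4.5,-0.1],[0.3,0,0],8.7],[[2.8,-4.5,-0.1],[0.3,0,0],8.7],[[0,0,0],[0,0,0],8.7]]'
python3 - <<'E'
from h import *
W=get_image("wrist"); np.savez("w2.npz",**W); cv2.imwrite("pics/w2.png",W["pixels"][:,:,::-1])
P=body(560,-171.3,1.797,[[50,-30,56.2],[50,30,56.2],[-50,-30,56.2],[-50,30,56.2]]); print(projf(W,P).round(1))
E
```

```text
t: 3.42
ee_pos: [574.3, -134.0, 260.9]
orientation: [0.322, 1.864, 0.872]
ft_force: [-0.3, 0.5, 0.4]
width: 87.1
t: 4.05
ee_pos: [597.6, -319.3, 215.8]
orientation: [0.691, 1.51, 1.034]
ft_force: [0.5, -0.2, -0.1]
width: 87.0
t: 4.42
ee_pos: [591.9, -308.4, 106.0]
orientation: [0.706, 1.523, 1.03]
ft_force: [-0.0, -0.5, 0.3]
width: 86.9
[[350.8 175.4]
 [288.  175.6]
 [359.3 244.9]
 [278.6 245.2]]
```

View pics/w2.png

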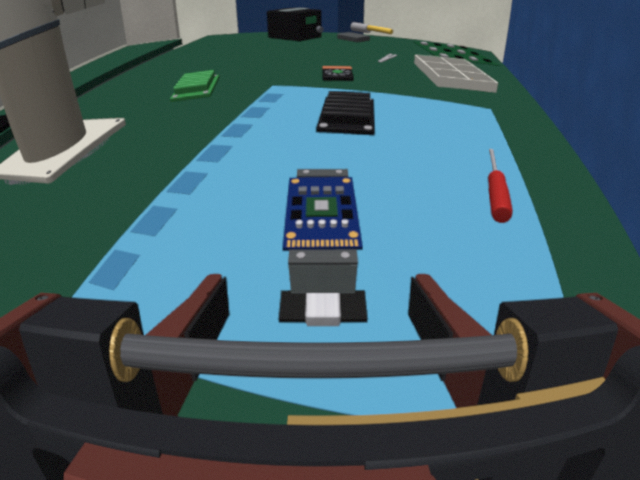

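The wrist view shows the board at about (285–361, 177–248), gold end nearest. It is centred between the fingers, about 2–4 px from my prediction. I'll refine the position from a crop.

```bash
python3 - <<'E'
import cv2
a=cv2.imread("pics/w2.png")[165:275,265:380]; cv2.imwrite("pics/w2c.png",cv2.resize(a,None,fx=5,fy=5,interpolation=cv2.INTER_CUBIC))
E
```

```text
(no output)
```

View pics/w2c.png

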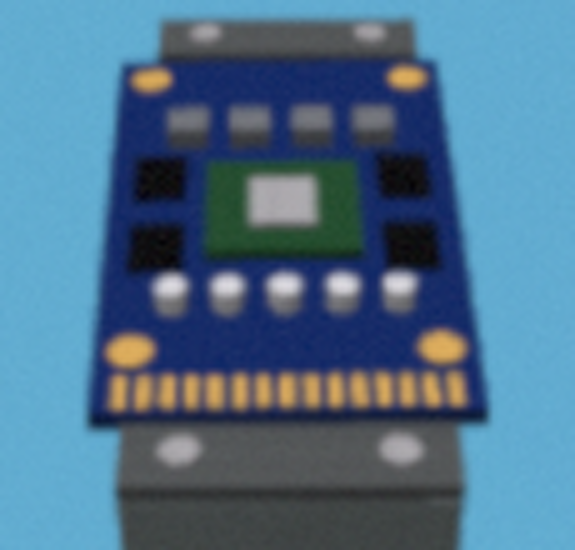

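```bash
python3 - <<'E'
from plan import *
W=dict(np.load("w2.npz"))
m=np.array([[352,177.4],[289.8,178],[362.2,247.8],[283.2,248.6]])
L=[[50,-30,56.2],[50,30,56.2],[-50,-30,56.2],[-50,30,56.2]]
for fz in (0,1):
  f=lambda p:np.r_[(projf(W,body(*p[:3],np.array(L)+[0,0,fz*p[3]]))-m).ravel(),0.02*p[3]]
  s=least_squares(f,[560,-171,1.797,0]);print(s.x.round(3),s.fun.round(1))
E
```

```text
[ 562.87  -174.225    1.811    0.   ] [ 0.6 -0.4 -0.5 -0.3  1.2 -0.1 -1.3  0.1  0. ]
[ 561.989 -170.415    1.811   -3.209] [ 0.1  0.4 -0.1  0.5  0.5 -0.4 -0.5 -0.2 -0.1]
```

```bash
sed -i 's/HX,HY,YAW=.*/HX,HY,YAW=562.,-172.,1.806/' kin.py; python3 - <<'E'
from plan import *
P,Rt=kin.gpose([kin.HX,kin.HY,54.6],kin.YAW,0,np.radians(27),37,-1,-1); tx=Rt.apply([1,0,0]); print(P)
a,q=plan((P-50*tx,Rt),3)
E
```

```text
[ 566.67733814 -191.51826255   45.9741805 ]
row [2.88, -0.04, 0.06] [-0.1, -0.0, 0.0] x 3 | |d|cm 2.88 |r| 0.1
   ([588.0, -285.0, 96.0], [-0.72, 1.09, 1.08, 0.58, 1.92, -1.03], np.float64(0.06))
   ([583.0, -260.0, 82.0], [-0.7, 1.08, 1.14, 0.59, 1.87, -1.05], np.float64(0.06))
   ([577.0, -235.0, 69.0], [-0.68, 1.07, 1.2, 0.59, 1.82, -1.07], np.float64(0.06))
   ([577.0, -235.0, 69.0], [-0.68, 1.07, 1.2, 0.59, 1.82, -1.07], np.float64(0.06))
  min z 69.0 maxdq 0.06 end err mm [ 0.1 -0.1  0. ] deg 0.10438282254435403
```

```bash

python3 -m crank '[[[2.88,-0.04,0.06],[-0.1,0,0],8.7],[[2.88,-0.04,0.06],[-0.1,0,0],8.7],[[2.88,-0.04,0.06],[-0.1,0,0],8.7],[[0,0,0],[0,0,0],8.7]]'
python3 - <<'E'
from plan import *
W=get_image("wrist"); np.savez("w3.npz",**W); a=W["pixels"][150:380,170:490,::-1]; cv2.imwrite("pics/w3.png",cv2.resize(a,None,fx=2.5,fy=2.5,interpolation=cv2.INTER_CUBIC))
P=body(kin.HX,kin.HY,kin.YAW,[[50,-30,56.2],[50,30,56.2],[-50,-30,56.2],[-50,30,56.2]]); print(((projf(W,P)-[170,150])*2.5).round(1))
P,Rt=kin.gpose([kin.HX,kin.HY,54.6],kin.YAW,0,np.radians(27),37,-1,-1)
plan((P,Rt),3)
E
```

```text
t: 4.97
ee_pos: [578.4, -235.6, 71.6]
orientation: [0.693, 1.514, 1.031]
ft_force: [0.6, 0.2, 0.8]
width: 87.1
[[467.6  92.2]
 [263.9  91.9]
 [504.4 350.3]
 [223.6 349.8]]
row [1.79, -0.05, -0.05] [0.1, 0.0, 0.1] x 3 | |d|cm 1.79 |r| 0.1
   ([575.0, -222.0, 63.0], [-0.67, 1.07, 1.23, 0.6, 1.79, -1.08], np.float64(0.03))
   ([571.0, -207.0, 54.0], [-0.66, 1.07, 1.26, 0.61, 1.76, -1.09], np.float64(0.03))
   ([567.0, -191.0, 46.0], [-0.65, 1.07, 1.29, 0.61, 1.73, -1.1], np.float64(0.03))
   ([567.0, -191.0, 46.0], [-0.65, 1.07, 1.29, 0.61, 1.73, -1.1], np.float64(0.03))
  min z 46.0 maxdq 0.03 end err mm [-0.1  0.1 -0.1] deg 0.17767613105337585
```

View pics/w3.png

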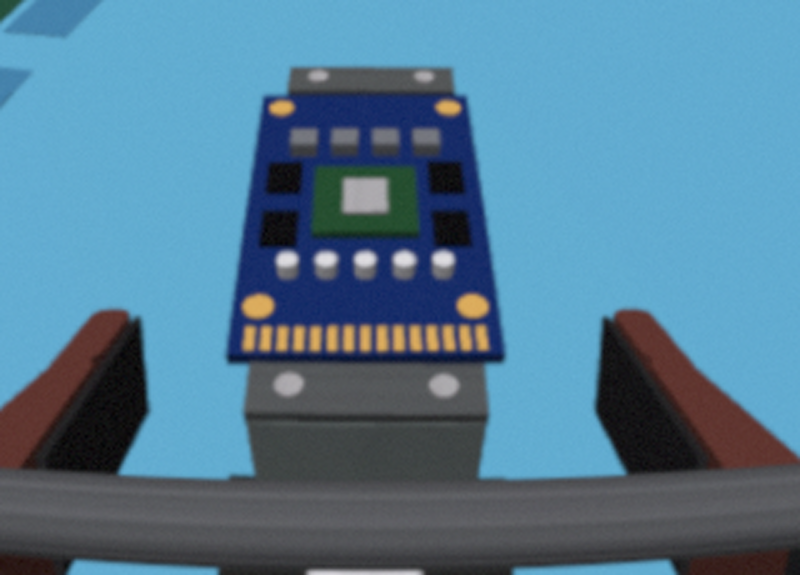

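Holder and board line up with the prediction within 2 px, so I'm advancing.

```bash

python3 -m crank '[[[1.79,-0.05,-0.05],[0.1,0,0.1],8.7],[[1.79,-0.05,-0.05],[0.1,0,0.1],8.7],[[1.79,-0.05,-0.05],[0,0,0],8.7],[[0,0,0],[0,0,0],8.7]]'
python3 - <<'E'
from plan import *
W=get_image("wrist"); S=get_image("scene"); a=W["pixels"][150:380,170:490,::-1]; cv2.imwrite("pics/w4.png",cv2.resize(a,None,fx=2.5,fy=2.5,interpolation=cv2.INTER_CUBIC))
cv2.imwrite("pics/s4.png",cv2.resize(S["pixels"][200:340,80:300,::-1],None,fx=3.5,fy=3.5,interpolation=cv2.INTER_CUBIC))
P,Rt=kin.gpose([kin.HX,kin.HY,54.6],kin.YAW,0,np.radians(27),37,-1,-1)
print(delta(P,Rt))
E
```

```text
t: 5.52
ee_pos: [564.2, -189.5, 42.3]
orientation: [0.704, 1.517, 1.032]
ft_force: [-0.3, -1.1, 0.6]
width: 87.1
([-0.19, 0.23, 0.13], [-0.1, 0.2, -0.0])
```

View pics/w4.png

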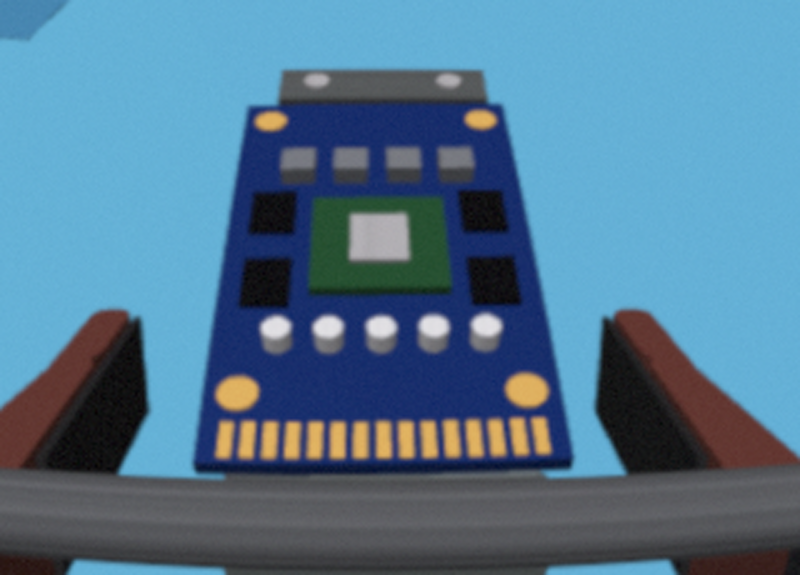

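View pics/s4.png

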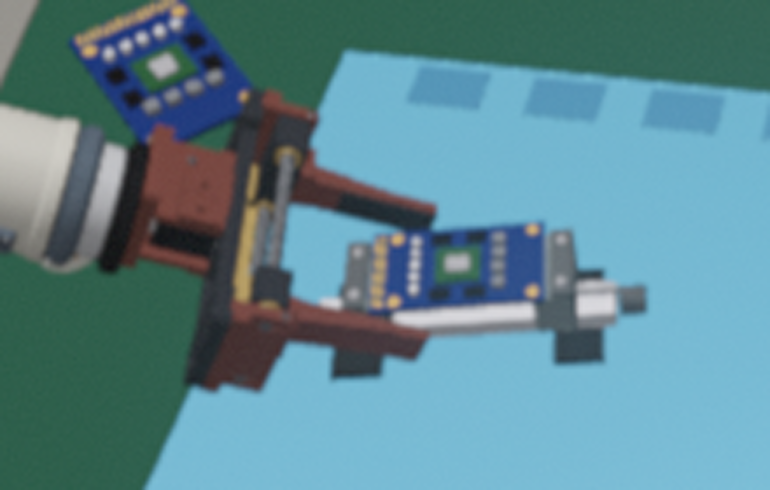

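```bash

python3 -m crank '[[[-0.2,0.2,0.15],[-0.1,0.2,0],8.7],[[0,0,0],[0,0,0],8.7]]'
python3 - <<'E'
from plan import *
P,Rt=kin.gpose([kin.HX,kin.HY,54.6],kin.YAW,0,np.radians(27),37,-1,-1)
print(delta(P,Rt))
E
python3 -m crank '[[[0,0,0],[0,0,0],6.5],[[0,0,0],[0,0,0],6.2],[[0,0,0],[0,0,0],5.8],[[0,0,0],[0,0,0],5.5],[[0,0,0],[0,0,0],5.5]]'
python3 -m crank '[[[0,0,0],[0,0,0],5.3],[[0,0,0],[0,0,0],5.0],[[0,0,0],[0,0,0],5],[[0,0,0],[0,0,0],5]]'
```

```text
t: 5.88
ee_pos: [567.5, -192.4, 46.3]
orientation: [0.698, 1.516, 1.032]
ft_force: [0.5, -0.2, -0.5]
width: 86.8
([0.11, 0.02, -0.06], [0.0, 0.0, 0.1])
t: 6.5
ee_pos: [566.8, -191.8, 45.8]
orientation: [0.7, 1.517, 1.033]
ft_force: [-0.1, -0.7, -0.4]
width: 59.8
t: 7.0
ee_pos: [566.9, -191.8, 45.8]
orientation: [0.7, 1.517, 1.033]
ft_force: [-0.3, -0.6, -0.1]
width: 59.9
```

Gripped at 59.9 mm. Next, a straight lift.

```bash

python3 -m crank '[[[-0.45,0.89,0],[0,0,0],4.5],[[-0.9,1.78,0],[0,0,0],4.5],[[-0.9,1.78,0],[0,0,0],4.5],[[-0.45,0.89,0],[0,0,0],4.5],[[0,0,0],[0,0,0],4.5]]'
python3 - <<'E'
from plan import *
W=get_image("wrist"); S=get_image("scene"); a=W["pixels"][150:380,170:490,::-1]; cv2.imwrite("pics/w5.png",cv2.resize(a,None,fx=2,fy=2,interpolation=cv2.INTER_CUBIC))
cv2.imwrite("pics/s5.png",cv2.resize(S["pixels"][180:340,80:300,::-1],None,fx=3,fy=3,interpolation=cv2.INTER_CUBIC))
E
```

```text
t: 7.62
ee_pos: [567.3, -191.9, 107.0]
orientation: [0.697, 1.516, 1.032]
ft_force: [-0.2, 0.3, -1.4]
width: 59.5
```

View pics/w5.png

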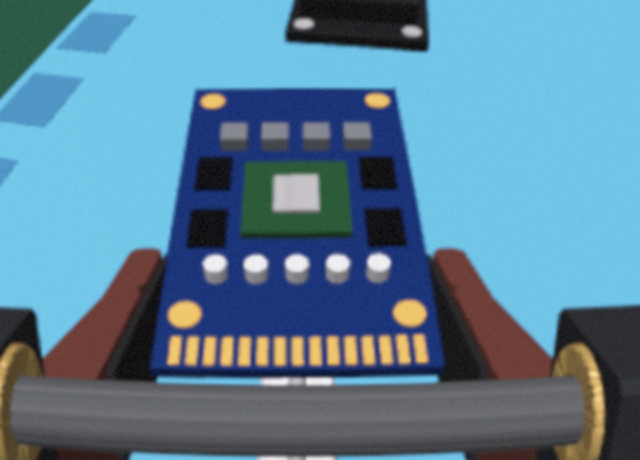

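View pics/s5.png

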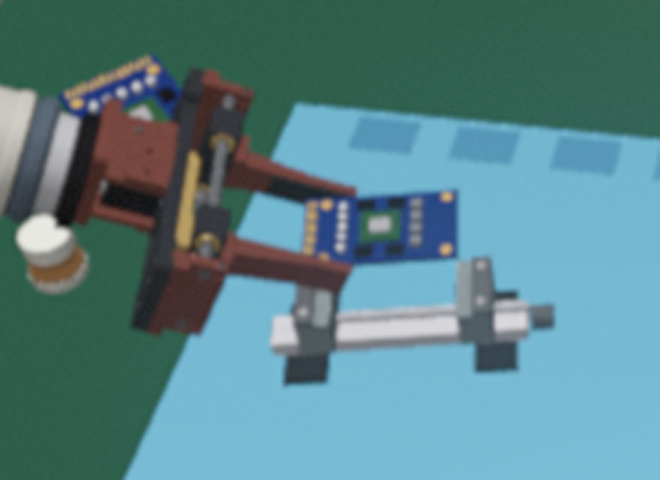

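```bash
python3 - <<'E'
from plan import *
W=get_image("wrist"); np.savez("w5.npz",**W)
np.set_printoptions(precision=2,suppress=True)
p,Rc,o=tool(); q=o["qpos"]; print(q)
# board corners in tool frame from wrist image (crop/2+(170,150)); plane fit with known size
m=np.array([[395,91],[195,91],[441,369],[153,369]])/2+[170,150]
L=np.array([[50,-30,1.6],[50,30,1.6],[-50,-30,1.6],[-50,30,1.6]])
f=lambda v:(projf(W,R.from_rotvec(v[3:]).apply(L)+v[:3])-m).ravel()
C0=[kin.HX,kin.HY,54.6+61.]
s=least_squares(f,np.r_[C0,0,0,kin.YAW],x_scale=[10,10,10,.1,.1,.1]); B=R.from_rotvec(s.x[3:])
print("board centre",s.x[:3],"z axis",B.as_matrix()[:,2],"res",s.fun.round(1))
print("in tool:",Rc.inv().apply(s.x[:3]-p), "ang x", Rc.inv().apply(B.as_matrix()[:,0]))
# targets
for yaw in(60,75,90):
 for z in(300,340):
  P,Rt=kin.gpose([kin.HX,kin.HY,z],np.radians(yaw),1,np.radians(27),37,-1,-1)
  print(yaw,z,kin.ik(P,Rt,n=0,seeds=[np.array([-.8,.9,1.77,1.53,2.1,2.1])]))
E
```

```text
[-0.64  0.98  1.31  0.62  1.79 -1.06]
board centre [ 561.65 -169.9   110.44] z axis [ 0.01 -0.01  1.  ] res [-0.7  0.   0.7 -0.2  0.2 -0.  -0.2  0.2]
in tool: [17.29 14.64  0.2 ] ang x [ 0.89  0.46 -0.  ]
60 300 [array([-0.82,  0.95,  1.75,  1.52,  2.12,  2.07])]
60 340 [array([-0.82,  0.88,  1.77,  1.55,  2.12,  2.13])]
75 300 [array([-0.77,  1.  ,  1.58,  1.41,  2.24,  2.21])]
75 340 [array([-0.77,  0.93,  1.6 ,  1.45,  2.24,  2.27])]
90 300 [array([-0.71,  1.05,  1.42,  1.33,  2.37,  2.32])]
90 340 [array([-0.71,  0.99,  1.44,  1.37,  2.38,  2.38])]
```

```bash
python3 - <<'E'
from plan import *
np.set_printoptions(precision=2,suppress=True)
p,Rc,o=tool(); q0=o["qpos"]
# 1 lift 160
a,q=plan((p+[0,0,170],Rc),4)
P,Rt=kin.gpose([kin.HX,kin.HY,320],np.radians(60),1,np.radians(27),37,-1,-1)
qf=kin.ik(P,Rt,n=0,seeds=[np.array([-.8,.9,1.77,1.53,2.1,2.1])])[0]
N=4
for i in range(1,N+1):
    qi=q+(qf-q)*1/(N-i+1)
    pi,Ai,_=kin.fk(qi,kin.K); a,q=plan((pi,Ai*kin.RT),7,q,a)
print(a[1].as_matrix())
E
```

```text
row [-1.93, 3.79, -0.01] [0.0, 0.0, 0.0] x 4 | |d|cm 4.25 |r| 0.0
   ([567.0, -191.0, 148.0], [-0.64, 0.93, 1.32, 0.63, 1.83, -1.03], np.float64(0.06))
   ([566.0, -191.0, 190.0], [-0.64, 0.87, 1.32, 0.64, 1.87, -1.0], np.float64(0.05))
   ([566.0, -191.0, 233.0], [-0.64, 0.82, 1.31, 0.65, 1.92, -0.96], np.float64(0.05))
   ([566.0, -191.0, 275.0], [-0.65, 0.77, 1.3, 0.66, 1.97, -0.92], np.float64(0.05))
   ([566.0, -191.0, 275.0], [-0.65, 0.77, 1.3, 0.66, 1.97, -0.92], np.float64(0.05))
  min z 148.0 maxdq 0.06 end err mm [-0.2 -0.   0.1] deg 0.0
row [0.37, 0.23, -0.14] [6.3, -0.3, 2.5] x 7 | |d|cm 0.46 |r| 6.8
   ([564.0, -188.0, 276.0], [-0.65, 0.78, 1.31, 0.69, 1.98, -0.81], np.float64(0.11))
   ([562.0, -184.0, 276.0], [-0.66, 0.79, 1.32, 0.72, 2.0, -0.7], np.float64(0.11))
   ([560.0, -179.0, 277.0], [-0.66, 0.8, 1.33, 0.75, 2.01, -0.6], np.float64(0.11))
   ([559.0, -175.0, 279.0], [-0.67, 0.8, 1.35, 0.78, 2.01, -0.49], np.float64(0.11))
   ([558.0, -171.0, 280.0], [-0.67, 0.81, 1.37, 0.81, 2.02, -0.38], np.float64(0.11))
   ([557.0, -167.0, 282.0], [-0.68, 0.81, 1.39, 0.85, 2
[... 2096 characters left out ...]
[-0.79, 0.9, 1.67, 1.38, 2.11, 1.55], np.float64(0.11))
   ([551.0, -173.0, 323.0], [-0.79, 0.9, 1.68, 1.41, 2.12, 1.66], np.float64(0.11))
   ([551.0, -177.0, 325.0], [-0.8, 0.91, 1.7, 1.44, 2.13, 1.77], np.float64(0.11))
   ([551.0, -181.0, 327.0], [-0.81, 0.91, 1.72, 1.47, 2.13, 1.88], np.float64(0.11))
   ([551.0, -185.0, 328.0], [-0.81, 0.91, 1.74, 1.5, 2.13, 1.99], np.float64(0.11))
   ([552.0, -189.0, 329.0], [-0.82, 0.91, 1.76, 1.53, 2.12, 2.1], np.float64(0.11))
   ([552.0, -189.0, 329.0], [-0.82, 0.91, 1.76, 1.53, 2.12, 2.1], np.float64(0.11))
  min z 318.0 maxdq 0.11 end err mm [-0.1  0.1  0.3] deg 0.16260935171697696
[[ 0.44  0.23 -0.87]
 [ 0.77  0.39  0.5 ]
 [ 0.45 -0.89 -0.  ]]
```

```bash

python3 -m crank '[[[-1.2,2.4,0],[0,0,0],4.5],[[-1.93,3.79,0],[0,0,0],4.5],[[-1.93,3.79,0],[0,0,0],4.5],[[-1.93,3.79,0],[0,0,0],4.5],[[-0.7,1.4,0],[0,0,0],4.5]]'
python3 -m crank '[[[0.37,0.23,-0.14],[6.3,-0.3,2.5],4.5],[[0.37,0.23,-0.14],[6.3,-0.3,2.5],4.5],[[0.37,0.23,-0.14],[6.3,-0.3,2.5],4.5],[[0.37,0.23,-0.14],[6.3,-0.3,2.5],4.5]]'
python3 -m crank '[[[0.37,0.23,-0.14],[6.3,-0.3,2.5],4.5],[[0.37,0.23,-0.14],[6.3,-0.3,2.5],4.5],[[0.37,0.23,-0.14],[6.3,-0.3,2.5],4.5]]'
python3 - <<'E'
from plan import *
S=get_image("scene"); cv2.imwrite("pics/s6.png",cv2.resize(S["pixels"][80:340,50:350,::-1],None,fx=2,fy=2))
p,Rc,o=tool(); print(o["qpos"].round(2), np.abs(o["joint_torque"]).round(1))
E
```

```text
t: 8.4
ee_pos: [567.4, -191.5, 279.3]
orientation: [0.695, 1.515, 1.032]
ft_force: [-0.1, 0.2, -1.5]
width: 59.5
t: 8.9
ee_pos: [558.8, -174.6, 278.4]
orientation: [1.168, 1.709, 0.817]
ft_force: [0.5, 0.2, -1.9]
width: 59.5
t: 9.28
ee_pos: [556.8, -162.0, 283.1]
orientation: [1.517, 1.814, 0.614]
ft_force: [-0.5, 0.1, -2.2]
width: 59.6
[-0.69  0.81  1.42  0.88  2.01 -0.16] [ 0.7 72.1 24.3  2.7  3.3  0.4]
```

View pics/s6.png

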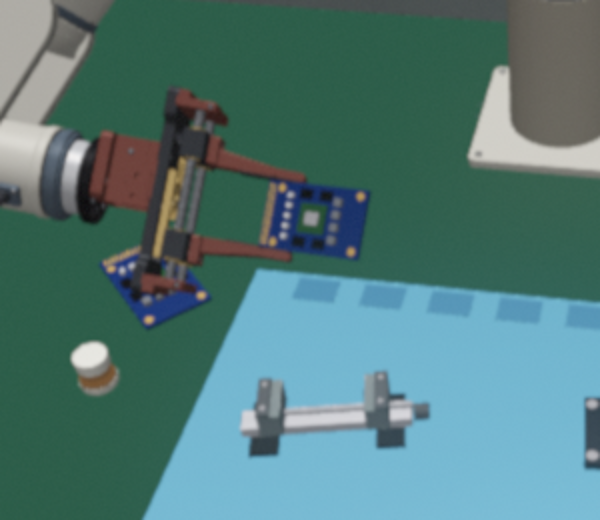

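The board is held securely and partly rolled, clear of everything. I'll carry on with the roll.

```bash

python3 -m crank '[[[0.13,0.09,-0.23],[6.3,1.3,2.2],4.5],[[0.13,0.09,-0.23],[6.3,1.3,2.2],4.5],[[0.13,0.09,-0.23],[6.3,1.3,2.2],4.5],[[0.13,0.09,-0.23],[6.3,1.3,2.2],4.5]]'
python3 -m crank '[[[0.13,0.09,-0.23],[6.3,1.3,2.2],4.5],[[0.13,0.09,-0.23],[6.3,1.3,2.2],4.5],[[0.13,0.09,-0.23],[6.3,1.3,2.2],4.5]]'
python3 -m crank '[[[-0.09,-0.05,-0.26],[6.2,2.3,1],4.5],[[-0.09,-0.05,-0.26],[6.2,2.3,1],4.5],[[-0.09,-0.05,-0.26],[6.2,2.3,1],4.5],[[-0.09,-0.05,-0.26],[6.2,2.3,1],4.5]]'
python3 -m crank '[[[-0.09,-0.05,-0.26],[6.2,2.3,1],4.5],[[-0.09,-0.05,-0.26],[6.2,2.3,1],4.5],[[-0.09,-0.05,-0.26],[6.2,2.3,1],4.5]]'
python3 -m crank '[[[-0.28,-0.22,-0.26],[6.2,2.4,-0.7],4.5],[[-0.28,-0.22,-0.26],[6.2,2.4,-0.7],4.5],[[-0.28,-0.22,-0.26],[6.2,2.4,-0.7],4.5],[[-0.28,-0.22,-0.26],[6.2,2.4,-0.7],4.5]]'
python3 -m crank '[[[-0.28,-0.22,-0.26],[6.2,2.4,-0.7],4.5],[[-0.28,-0.22,-0.26],[6.2,2.4,-0.7],4.5],[[-0.28,-0.22,-0.26],[6.2,2.4,-0.7],4.5],[[0,0,0],[0,0,0],4.5],[[0,0,0],[0,0,0],4.5]]'
python3 - <<'E'
from plan import *
for n in("scene","wrist","top"):
    d=get_image(n); np.savez(n+"7.npz",**d); cv2.imwrite(f"pics/{n}7.png",d["pixels"][:,:,::-1])
p,Rc,o=tool(); print(p,o["qpos"].round(2)); P,Rt=kin.gpose([kin.HX,kin.HY,320],np.radians(60),1,np.radians(27.3),37,-1,-1); print(delta(P,Rt))
E
```

```text
t: 9.82
ee_pos: [553.5, -156.0, 291.9]
orientation: [1.955, 2.007, 0.374]
ft_force: [0.0, 0.8, -0.9]
width: 59.5
t: 10.2
ee_pos: [554.1, -152.0, 299.2]
orientation: [2.29, 2.114, 0.142]
ft_force: [0.0, 0.7, -1.1]
width: 59.4
t: 10.7
ee_pos: [552.5, -156.7, 309.2]
orientation: [-2.055, -1.8, 0.118]
ft_force: [-0.8, -0.4, -1.1]
width: 59.6
t: 11.08
ee_pos: [553.9, -161.5, 316.0]
orientation: [-1.838, -1.541, 0.276]
ft_force: [0.3, -0.2, -0.7]
width: 59.4
t: 11.58
ee_pos: [551.6, -176.5, 325.0]
orientation: [-1.444, -1.291, 0.388]
ft_force: [0.6, -0.4, -1.8]
width: 59.9
t: 12.2
ee_pos: [552.4, -189.0, 329.2]
orientation: [-1.156, -1.098, 0.452]
ft_force: [0.4, 0.5, -1.7]
width: 59.6
[ 552.4381117 -188.9512372  329.3455358] [-0.82  0.91  1.76  1.54  2.12  2.1 ]
([-0.09, 0.03, 0.02], [0.2, 0.2, -0.3])
```

View pics/wrist7.png

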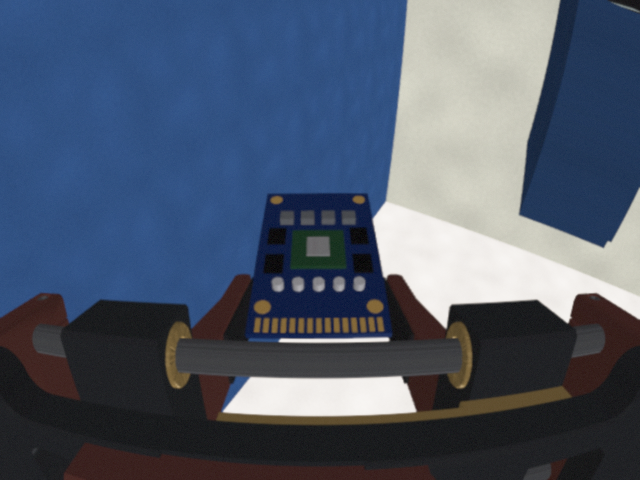

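View pics/scene7.png

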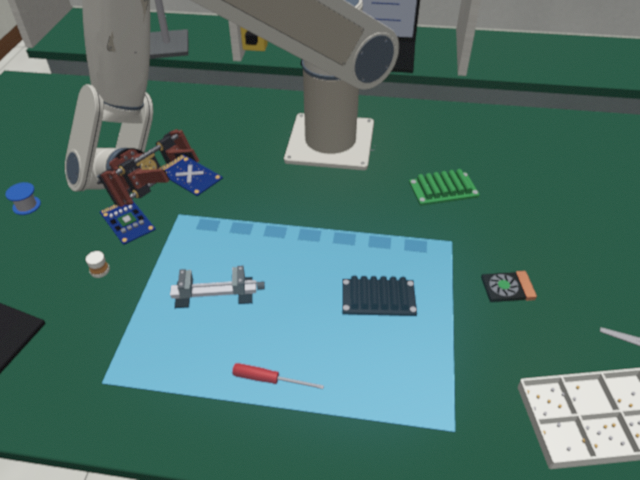

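View pics/top7.png

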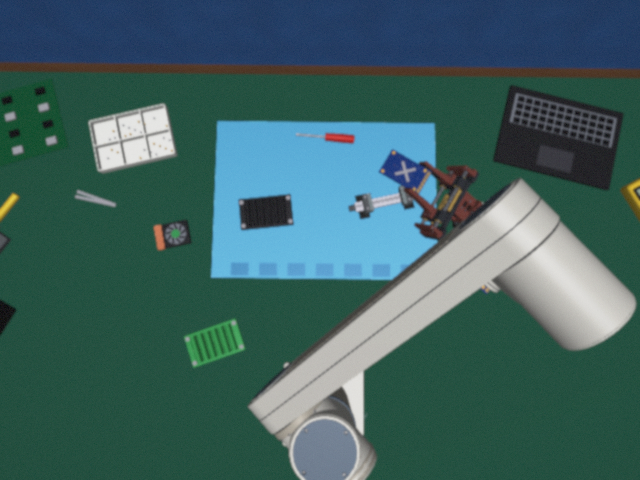

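The cross brace is up, at scene (189,174) and top (405,171). I'll measure level and centring from the wrist picture.

```bash
python3 - <<'E'
import cv2
a=cv2.imread("pics/wrist7.png")[185:345,235:405]; cv2.imwrite("pics/w7c.png",cv2.resize(a,None,fx=3.75,fy=3.75,interpolation=cv2.INTER_CUBIC))
a=cv2.imread("pics/top7.png")[140:205,365:450]; cv2.imwrite("pics/t7c.png",cv2.resize(a,None,fx=8,fy=8,interpolation=cv2.INTER_CUBIC))
E
```

```text
(no output)
```

View pics/w7c.png

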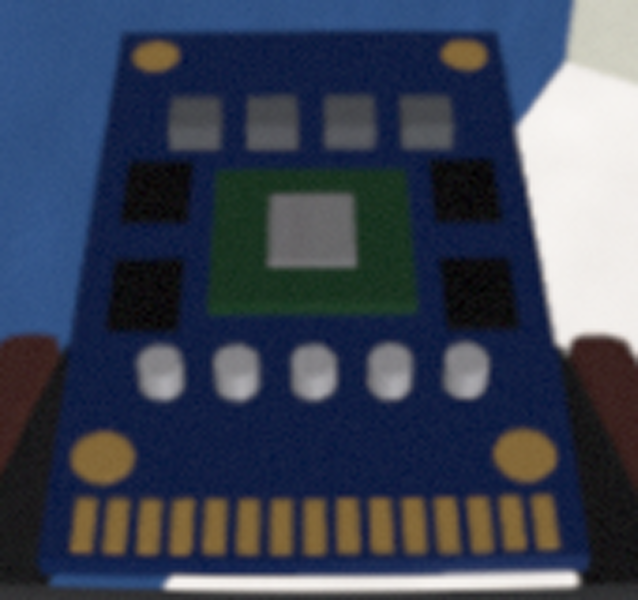

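View pics/t7c.png

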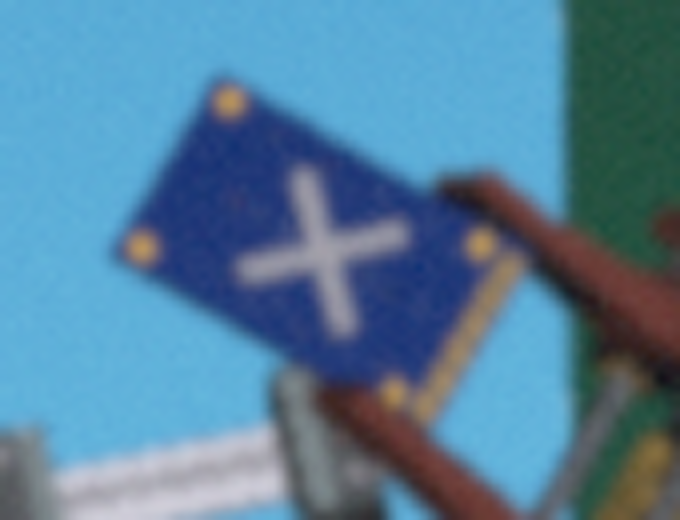

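```bash
python3 - <<'E'
from plan import *
np.set_printoptions(precision=3,suppress=True)
W=dict(np.load("wrist7.npz")); T=dict(np.load("top7.npz"))
p,Rc,o=tool()
L=np.array([[50,-30,1.6],[50,30,1.6],[-50,-30,1.6],[-50,30,1.6]])
bx=[.5,.866,0];bz=[0,0,-1];B0=R.from_matrix(np.c_[bx,np.cross(bz,bx),bz])
for yb in(560,568):
  m=np.array([[497,34],[123,34],[588,yb],[40,yb]])/3.75+[235,185]
  f=lambda v:(projf(W,(B0*R.from_rotvec(v[3:])).apply(L)+v[:3])-m).ravel()
  s=least_squares(f,np.r_[kin.HX,kin.HY,320,0,0,0],x_scale=[10,10,10,.1,.1,.1]); B=(B0*R.from_rotvec(s.x[3:]))
  print("centre",s.x[:3],"z axis",B.as_matrix()[:,2],"res",s.fun.round(1))
# top: brace centre and corners
c=np.array([324,255])/8+[365,140]
g=least_squares(lambda v:(proj(T,[v[0],v[1],323])-c).ravel(),[560,-170]).x; print("top brace centre",g)
E
```

```text
centre [ 564.307 -170.866  321.06 ] z axis [-0.008 -0.01  -1.   ] res [-0.1  0.1  0.2 -0.1  0.  -0.1 -0.1  0.1]
centre [ 564.    -171.396  321.176] z axis [-0.013 -0.019 -1.   ] res [ 0.   0.1  0.  -0.1 -0.  -0.1 -0.   0.1]
top brace centre [ 558.647 -171.975]
```

```bash
python3 - <<'E'
from plan import *
a=R.from_rotvec([.7,1.517,1.033]).as_matrix(); p,Rc,o=tool(); b=Rc.as_matrix()
print("elev tool x grip/now",np.degrees(np.arcsin([a[2,0],b[2,0]])).round(2),"roll",np.degrees(np.arcsin([a[2,2],b[2,2]])).round(2),o["qvel"].round(3),o["width"],o["ft_force"].round(2))
E
python3 -m crank '[[[0,0,0],[0,0,0],4.5],[[0,0,0],[0,0,0],4.5],[[0,0,0],[0,0,0],4.5],[[0,0,0],[0,0,0],4.5]]'
```

```text
elev tool x grip/now [-27.    26.97] roll [-0.05 -0.28] [ 0.    -0.001  0.002  0.001 -0.001  0.008] 59.410623802615376 [ 0.36  0.39 -2.68]
t: 12.85
ee_pos: [552.3, -189.0, 329.3]
orientation: [-1.154, -1.097, 0.452]
ft_force: [-0.8, 0.3, -1.6]
width: 59.7
```

The board is level within about 1°, still, centred over the holder and 32 cm up, so I'm handing the job in.

```bash
python3 -c "
from workcell import *
close_job()"
```

```text
the job is handed in; nothing more can be done
```

The small board is turned over and held in the gripper with its solder side (the cross brace) up, over the holder, and I handed the job in at about 13 s. I gripped it across its 60 mm width at the gold-contact end, with the tool sloping 27° down. I then lifted it straight out and rolled it half a turn in the air, so the rack wasn't needed and I never let go of the board.

**Final checks before handing in:**
- **Height and position:** the board centre is about 32 cm above the bench. It is within 4 mm of the holder's middle by the wrist and top cameras, which disagree by about 5 mm in x.
- **Level:** the tool angle, compared with its angle at the grip, puts it within 0.3°. The wrist picture suggests about 0.7–1.3°, and a similar offset showed just after lifting, so it is probably image bias.
- **Still and gripped:** joint speeds were near zero, the finger opening was steady at 59.4–59.9 mm, and the wrist force was about 2 N.
- **Bystanders:** the fan, flux jar and screwdriver look to be where they started in the camera views, though the jar was hidden from the top camera at the end. I judged this by eye and did not measure it.

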